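# Pack the laptop's removed parts into the job tray

## Task

Pack the parts taken out of the laptop into the bins of the job tray: its blower fan in the undivided open bin, one speaker in each half of the divided bin, and the solid-state drive in the bin with the sliding cover, which you slide back first and slide fully shut over the drive. Every part lies flat on the floor of its bin, right side up. Leave the square case fan and the bare heat sink where they lie: they belong to other machines.

Things in the scene. Friction and masses are not known exactly. Their poses are not given: they have to be found in the camera images.
- blower: The laptop's blower fan, lying flat: black, bare-metal top, round inlet with small hub, one end round, the other (+x, air outlet) square. 13 mm high, 57 mm long (x -27 to +30), 54 mm wide between two parallel sides (y -27 and +27, flat from x 0 to +30); two small screw ears on the round end. Origin: underside, on the impeller axis; z up. 45 g.
- drive: The laptop's solid-state drive, lying flat: grey aluminium cooler with fins along its length on a green circuit board that sticks out 14 mm at one end (+x) with gold contacts. Board 80 x 22 x 2.5 mm; cooler 66 mm long (x -40 to +26 mm), 24 mm wide, top 11 mm above the underside. Origin: centre of the board's underside; z up, x along its length. 35 g.
- speaker_a: One of the laptop's two alike speakers, lying flat: black oblong box 50 x 22 x 10 mm (x, y, z) with an oval metal membrane on top and a screw ear at either end (about 62 mm long over the ears, which are 5 to 6 mm high). Origin: centre of the underside; z up, x along its length. 25 g.
- speaker_b: The other speaker, just like speaker_a.
- axial_fan: Look-alike that stays where it is: a square black case fan 60 x 60 x 15 mm with a big hub, seven blades and four corner holes. Origin: centre of its underside.
- heat_sink: Look-alike that stays where it is: a bare grey aluminium heat sink with nine fins across its length and no circuit board, 54 x 26 x 16 mm plus a flat screw tab at either end (74 mm overall, along x). Origin: centre of its underside.
- open_bin: Open undivided bin, for the blower: 156 mm long (x), 88 wide (y), 28 high, walls and floor 3 mm thick. Origin: centre of its underside, so the inner floor is 3 mm above it. One of three grey bins of this size, fixed side by side 2.5 mm apart, in any order, in a low black tray (the tray's rim is lower than theirs).
- split_bin: Open bin of the same size, origin, walls and floor as open_bin (inner floor 3 mm above the origin), with a 3 mm dividing wall as high as its sides across the middle at x = 0: two equal cells, each 73 mm along x by 82 mm along y and centred at x = -38 and +38 mm, one for each speaker.
- slide_bin: Bin of the same size, origin and floor as open_bin, for the drive, under a flat grey cover with a paper label; 78 mm clear width. Cover top 26.5 mm above the origin. On it a grip bar across the bin: 10 mm thick (x), 50 mm wide (y), 14 mm high (top at 40.5 mm), centred at y = 0, x = 35 mm minus joint cover. The cover's rear edge is at x = 75 mm minus joint cover.
- cover (a joint): How far the sliding cover of slide_bin is drawn back, in m: 0 fully shut against its stop, 0.12 fully back. It slides along slide_bin's x axis, towards -x as it opens, out over the lower front wall; takes about 1.5 N and stays where it is left. Starts shut or up to 20 mm ajar.
Mind the look-alikes: they are no part of the job. What is shaped like the speaker_b but orange is not meant.

How it is judged:
By the outcome, as a careful person would: the job done as asked, in the order asked, and still so for the second after the job is handed in, with the robot touching nothing.
It also fails if it takes over 125 s, if anything falls off the work surface, if the arm or the gripper's body presses on something with over 40 N, if the wrist force passes 120 N, or if a joint passes its speed limit or range.

## Robot

A 7-joint arm with a two-finger parallel gripper is mounted at the origin on the work surface. World frame = base frame: x ahead of the robot, y to its left, z up, the work surface at z = 0. Lengths are in m, angles in degrees, forces in N, time in s.
With the tool pointing down it reaches from about 0.425 to 0.875 m from the base axis. Payload 4.7 kg.
Tool frame: the origin (TCP) lies at the very end of the fingers, on their centre line; the grasp point (between the pads) lies 19 mm behind it; z points along the fingers, y is the line along which they close (so a half turn about z gives the same grasp; the last joint's range is limited). The gripper opens to 87 mm and grips with 3 to 60 N. Pads are 19 mm wide; open, the fingers measure 117 mm over their backs; the gripper's body (75 mm by 190 mm) begins 51 mm behind the grasp point.
Start: joints at [-66.801, 18.392, -4.016, 83.108, 1.295, 78.541, -3.26], TCP at [0.248, 0.601, 0.223] pointing down, gripper open.
Joint ranges: [-163.93, 163.93], [-17.29, 119.83], [-79.2, 71.16], [3.27, 140.29], [-89.18, 269.18], [5.43, 117.66], [-154.24, 154.24]. Speed limits (degrees/s): [147.25, 147.25, 180, 180, 180, 180, 180].

## Interface

Orientations are given as [roll, pitch, yaw] about the fixed x, y, z axes, in that order (R = Rz(yaw) Ry(pitch) Rx(roll)).
In Python, from cell import telemetry, cams, env gives the robot as it stands.
- The arm moves only by the tool arm_command, never from a script. Its argument "series" is text: rows parted by semicolons, each of 5 numbers parted by spaces: the shift along the tool's x, y, z in mm, then the turn about the tool's z in rad, then the closure in counts, from 0 (fully open) to 255 (shut). A call has 1 to 20 rows; each row shifts and turns the commanded pose from where the row before left it, along the tool's axes as they then stand; what a row does not reach is not made up. A row lasts 1/12 s, in which the tool goes at most 41.7 mm and 7.16 degrees, less where a joint would pass 70% of its speed; a pose out of reach is approached as far as the arm can. A call is refused whole if a number of a shift passes 41.7 or a number of a turn 0.125, either way. A call with a gripper value outside its range is refused whole. The fingers move at their own pace and stop on an object; "squeeze" is the grip in N (left out, the last holds). Time passes only in rows, so rows that do not move let the fingers close. It gives the time, the measured TCP pose, the force, the opening and the grip force at its end, in the units of the state.
- telemetry.get_obs(): the state, without advancing time (a new reading comes with each control period).
- cams.read_camera(name): name is "scene" or "top" or "wrist"; returns the picture (384x512x3 uint8, blue, green, red); there is no depth.
- cams.calibration(name): a dict with "K" (3x3 intrinsics, pixels), "origin" and "rotation" of the camera in the world; the wrist camera has in their place "hand_eye" (4x4, takes a point from camera to tool coordinates, whose origin is the TCP and whose axes are the flange's). Camera axes: x right, y down, z forward; pixel columns grow to the right and rows downward; lengths in m; the calibration is good to about 2 mm. A picture is of the moment at which its call begins: read the wrist's pose just before it. calibration takes no time and is no camera call.
- env.sign_off(): hands the job in; it is judged then, once.
The state is a dict: "time_s": time; "qpos": joint angles; "joint_velocities": joint speeds; "effort": joint torques, N m; "tool_pos": TCP position; "tool_rot": TCP orientation; "force": force on the tool from outside, world axes, zero at the start; "wrist_torque": the same for the moment, N m; "grip_width": finger opening in m; "grasp_force": force on a finger pad.
Only numpy, scipy, OpenCV 4.12 (cv2) and the standard library are available. Lean on these libraries where they do the work, as an engineer would, in place of code of your own. Each camera call takes 0.05 s, during which the arm holds its last target. There are 200 camera calls.

## Working session

There is one attempt and no reset: what is moved stays moved. The work goes in short steps, Python scripts to look and compute and a tool call to move; the robot and the scene stay as the last step left them, time stands still between calls to the robot, and variables do not carry over. Pictures are saved under pics/ and viewed, at most 14 in all, crops included, and the job is handed in when it is done.

Besides the shell and the picture viewer there is one more tool, called after "Emit:" by a JSON object that holds its "name" and its "arguments". arm_command: Moves the arm, as the interface text tells. Its arguments: {"type":"object","properties":{"series":{"type":"string"},"squeeze":{"type":"number"}},"required":["series"]}

```bash
mkdir -p pics; ls
python3 - <<'E'
from cell import telemetry, cams
import cv2, numpy as np
o=telemetry.get_obs();print({k:np.round(o[k],3) for k in('time_s','tool_pos','tool_rot','grip_width','force')})
for n in('scene','top','wrist'):
    cv2.imwrite(f'pics/{n}0.png',cams.read_camera(n)); print(n,cams.calibration(n))
E
```

```text
pics
{'time_s': np.float64(0.0), 'tool_pos': array([0.247, 0.6  , 0.221]), 'tool_rot': array([-1.79888e+02,  6.00000e-03,  1.57611e+02]), 'grip_width': np.float64(0.087), 'force': array([ 0.008, -0.154,  0.833])}
scene {'K': array([[393.3885509 ,   0.        , 258.02039804],
       [  0.        , 393.3885509 , 194.78526187],
       [  0.        ,   0.        ,   1.        ]]), 'origin': array([ 0.94946951, -0.69689516,  0.56908907]), 'rotation': array([-1.21961600e+02,  3.88915525e-02,  3.64483032e+01])}
top {'K': array([[446.73428463,   0.        , 258.64805254],
       [  0.        , 446.73428463, 196.07366714],
       [  0.        ,   0.        ,   1.        ]]), 'origin': array([ 0.24553885, -0.0157957 ,  1.16957703]), 'rotation': array([-169.34288919,    0.88427   ,  -90.04743027])}
wrist {'K': array([[336.7815519 ,   0.        , 255.09847676],
       [  0.        , 336.7815519 , 185.73838065],
       [  0.        ,   0.        ,   1.        ]]), 'hand_eye': array([[-9.74918801e-04, -9.65067928e-01, -2.61997983e-01,
         7.13648737e-02],
       [ 9.99999419e-01, -1.06142860e-03,  1.88674993e-04,
         4.41780843e-05],
       [-4.60176337e-04, -2.61997647e-01,  9.65068402e-01,
        -1.61884860e-01],
       [ 0.00000000e+00,  0.00000000e+00,  0.00000000e+00,
         1.00000000e+00]])}
```

View pics/top0.png

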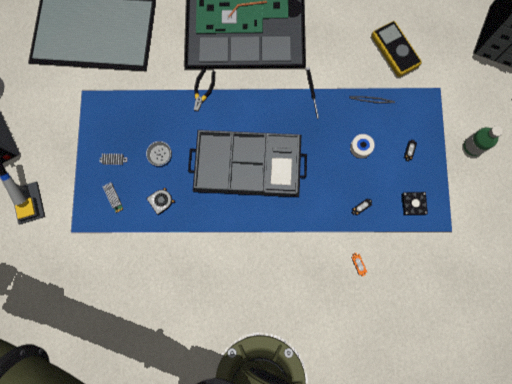

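View pics/scene0.png

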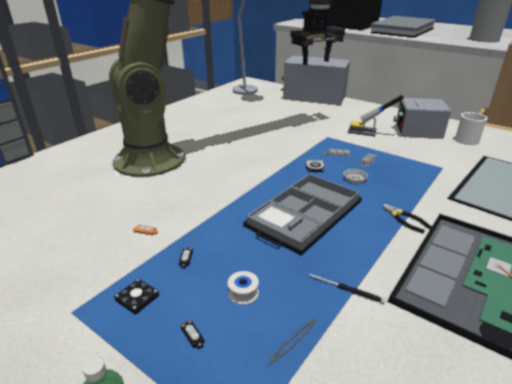

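The top view shows the drive at (112,197), heat sink at (113,159) and blower at (160,200). The speakers are at (362,207) and (411,150), and the axial fan is at (414,203). The bins, left to right, are open (212,162), split (248,162) and slide (284,165, label at its lower end). The scene view agrees. I'll zoom in and compute coarse positions.

```bash
cat > h.py <<'E'
from cell import telemetry, cams
import cv2, numpy as np
from scipy.spatial.transform import Rotation as R
def pose():
    o=telemetry.get_obs(); return np.array(o['tool_pos']),R.from_euler('xyz',o['tool_rot'],degrees=True).as_matrix(),o
def cam(n):
    c=cams.calibration(n)
    if n=='wrist':
        p,r,_=pose(); H=c['hand_eye']; return c['K'],p+r@H[:3,3],r@H[:3,:3]
    return c['K'],c['origin'],R.from_euler('xyz',c['rotation'],degrees=True).as_matrix()
def ray(C,uv,z):
    K,o,r=C; uv=np.atleast_2d(np.asarray(uv,float))
    d=(r@np.linalg.inv(K)@np.c_[uv,np.ones(len(uv))].T).T
    return o+d*((z-o[2])/d[:,2])[:,None]
def grab(n,name=None):
    C=cam(n); im=cams.read_camera(n)
    if name: cv2.imwrite(f'pics/{name}.png',im)
    return C,im
def rect(P):  # long-axis rectangle of world points
    (c,s,a)=cv2.minAreaRect((P[:,:2]*1000).astype(np.float32))
    if s[0]<s[1]: s=s[::-1]; a+=90
    return np.round(c,1),np.round(s,1),round((a+90)%180-90,1)
def togo(x,y,z,yaw=None):
    p,r,o=pose(); d=r.T@(np.array([x,y,z])-p)*1000
    y0=o['tool_rot'][2]; t=None
    if yaw is not None:
        t=-((yaw-y0+90)%180-90)  # tool down: +turn about tool z lowers yaw
        t=round(np.radians(t),3)
    return np.round(d,1),t
E
python3 - <<'E'
from h import *
C=cam('top'); im=cv2.imread('pics/top0.png')
for n,uv,z in [('drive',(112,197),.011),('blower',(160,200),.013),('spk1',(362,207),.01),('spk2',(411,150),.01),('axial',(414,203),.015),('hs',(113,159),.016),('open',(212,162),.028),('split',(248,162),.028),('slide',(284,165),.028)]:
    print(n,np.round(ray(C,uv,z)[0],3))
a=cv2.resize(im[120:215,90:310],None,fx=3.6,fy=3.6,interpolation=cv2.INTER_CUBIC)
b=cv2.resize(im[130:225,330:440],None,fx=2.4,fy=2.4,interpolation=cv2.INTER_CUBIC)
b=cv2.copyMakeBorder(b,0,0,0,a.shape[1]-b.shape[1],cv2.BORDER_CONSTANT)
cv2.imwrite('pics/zoom0.png',np.vstack([a,b]))
E
```

```text
drive [0.463 0.391 0.011]
blower [0.454 0.262 0.013]
spk1 [ 0.434 -0.269  0.01 ]
spk2 [ 0.588 -0.406  0.01 ]
axial [ 0.443 -0.403  0.015]
hs [0.565 0.393 0.016]
open [0.552 0.125 0.028]
split [0.552 0.03  0.028]
slide [ 0.543 -0.065  0.028]
```

View pics/zoom0.png

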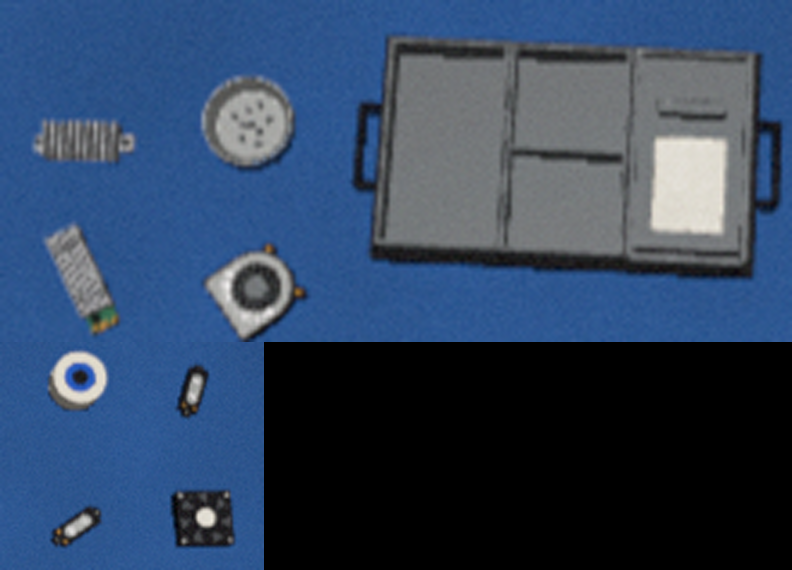

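The zoom shows the blower outlet pointing lower-left, and the drive's contacts at its lower end. The grip bar is at the far (+x) end of the slide bin, so the cover opens toward the robot. I'll take the blower first.

```bash
python3 -c "
from h import *
print(togo(.454,.262,.2,124))"
```

```text
(array([-319.9, -234.4,   22.1]), np.float64(0.587))
```

Emit:
{"name": "arm_command", "arguments": {"series": "-29 -21.3 2 0 0;-29 -21.3 2 0 0;-29 -21.3 2 0 0;-29 -21.3 2 0 0;-29 -21.3 2 0 0;-29 -21.3 2 0 0;-29 -21.3 2 0 0;-29 -21.3 2 0 0;-29 -21.3 2 0 0;-29 -21.3 2 0 0;-29 -21.3 2 0 0;0 0 0 0.117 0;0 0 0 0.117 0;0 0 0 0.117 0;0 0 0 0.117 0;0 0 0 0.117 0;0 0 0 0 0;0 0 0 0 0"}}

```text
time_s: 1.65
tool_pos: [0.4532, 0.2627, 0.2004]
tool_rot: [-180.0, 0.0, 124.3]
force: [0.1, -0.4, -0.2]
grip_width: 0.0868
grasp_force: 0.0
```

Run:
```python
from h import *
print(pose()[0],pose()[2]['tool_rot'])
C,im=grab('wrist','w1')
hsv=cv2.cvtColor(im,cv2.COLOR_BGR2HSV)
print(hsv[10,10],hsv[190,255])
```

```text
[0.45317039 0.26273536 0.20037253] [-1.79978738e+02  2.61886643e-03  1.24280294e+02]
[ 27  12 220] [105   8 181]
```

View pics/w1.png

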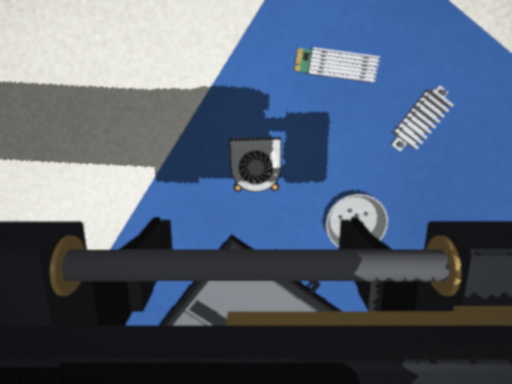

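The wrist view shows the blower at about (256,165), with its ears at the bottom (v≈188) and its outlet edge at v≈138. The drive is at (340,64). I'll measure the blower.

```bash
cat >> h.py <<'E'
def comp(im,uv,op=0):
    hsv=cv2.cvtColor(im,cv2.COLOR_BGR2HSV)
    m=255-cv2.inRange(hsv,(100,110,20),(125,255,255))
    if op: m=cv2.morphologyEx(m,cv2.MORPH_OPEN,cv2.getStructuringElement(cv2.MORPH_ELLIPSE,(op,op)))
    n,l=cv2.connectedComponents(m); 
    k=l[int(uv[1]),int(uv[0])]
    c=max(cv2.findContours((l==k).astype(np.uint8),0,cv2.CHAIN_APPROX_NONE)[0],key=len)[:,0]
    return c
E
python3 - <<'E'
from h import *
im=cv2.imread('pics/w1.png'); C=cam('wrist')
for op in (0,9,15):
    c=comp(im,(256,165),op); P=ray(C,c,.010); print(op,len(c),c.min(0),c.max(0),rect(P))
p,r,o=pose()
c=comp(im,(256,165),9); L=((ray(C,c,.010)-p)@r*1000)[:,:2]
print('local',L.min(0),L.max(0))
for side in(-1,1):
    s=L[(L[:,1]*side>20)&(L[:,0]>3)&(L[:,0]<25)]; print(side,len(s),np.polyfit(s[:,0],s[:,1],1), s[:,0].min(),s[:,0].max())
for z in(.011,): 
  c=comp(im,(340,64)); print('drive',rect(ray(C,c,z)))
E
```

```text
0 192 [229 137] [281 191] (array([454. , 262.4]), array([58.8, 54.6]), -54.6)
9 185 [229 137] [281 191] (array([454. , 262.4]), array([58.8, 54.6]), -54.6)
15 176 [229 137] [281 191] (array([454. , 262.4]), array([58.8, 54.6]), -54.6)
local [-30.05876612 -27.19065988] [28.55176206 27.89446933]
-1 21 [ -0.02945405 -26.11947301] 3.148622981923998 24.401787468127548
1 21 [-1.91490988e-02  2.78081334e+01] 3.0903166844714227 24.346081844498254
drive (array([462.7, 391. ]), array([82.9, 26.3]), 27.0)
```

Emit:
{"name": "arm_command", "arguments": {"series": "10 0.8 0 -0.024 0;0 0 38 0 0;0 0 38 0 0;0 0 38 0 0;0 0 38 0 0;0 0 25 0 0;0 0 12 0 0;0 0 8 0 0;0 0 0 0 0;0 0 0 0 120;0 0 0 0 160;0 0 0 0 200;0 0 0 0 220;0 0 0 0 220;0 0 0 0 220;0 0 0 0 220", "squeeze": 15}}

```text
time_s: 3.03
tool_pos: [0.4485, 0.2717, 0.0038]
tool_rot: [180.0, -0.0, 125.5]
force: [-0.3, -0.7, 2.4]
grip_width: 0.0539
grasp_force: 15.0
```

Emit:
{"name": "arm_command", "arguments": {"series": "0 0 -30 0 220;0 0 -40 0 220;0 0 -40 0 220;0 0 -40 0 220;0 0 -40 0 220;0 0 -40 0 220;-36 0 -10 0 220;-36 0 -10 0 220;-36 0 0 0 220;-36 0 0 0 220;-36 0 0 0 220;0 0 0 0.124 220;0 0 0 0.124 220;0 0 0 0.124 220;0 0 0 0.124 220;0 0 0 0.124 220;0 0 0 0 220;0 0 0 0 220"}}

```text
time_s: 4.53
tool_pos: [0.5527, 0.125, 0.2534]
tool_rot: [-180.0, 0.0, 90.1]
force: [0.2, 0.7, -0.6]
grip_width: 0.0539
grasp_force: 15.0
```

Run:
```python
from h import *
print(pose()[0],pose()[2]['tool_rot'],pose()[2]['grip_width'])
C,im=grab('wrist','w2')
```

```text
[0.55268092 0.12499106 0.25339856] [-1.79984540e+02  2.91076711e-03  9.01460305e+01] 0.05388643455712845
```

View pics/w2.png

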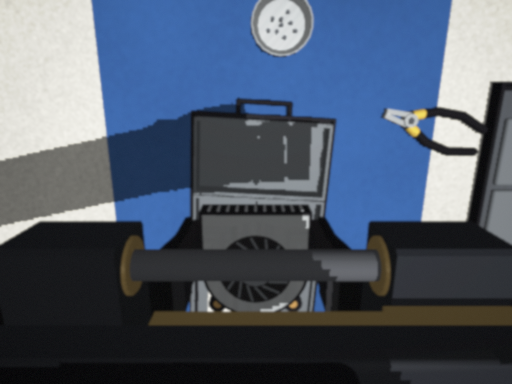

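The open bin is seen with its outer rim corners at about (193,114), (334,121), (193,195) and (327,205). I'll cast these to the rim plane and check them against the top view.

Run:
```python
from h import *
C=cam('wrist')
print(np.round(ray(C,[(193,114),(334,121),(193,195),(327,205)],.031)*1000,1)[:,:2])
T=cam('top'); im=cv2.imread('pics/top0.png')
# zoom0 corners: bins block outer
z=np.array([(390,40),(757,55),(375,255),(748,272),(510,45),(632,50),(503,250),(625,258),(657,103),(727,112),(657,113),(727,118)])/3.6+[90,120]
print(np.round(ray(T,z,.031)*1000,1)[:,:2])
print(rect(ray(T,comp(im,(212,170)),.02)), rect(ray(T,comp(im,(362,207)),.006)), rect(ray(T,comp(im,(411,150)),.006)))
```

```text
[[483.4 175.3]
 [641.5 167.9]
 [479.   80.8]
 [639.3  68.5]]
[[ 637.1  162.7]
 [ 623.8 -109.2]
 [ 474.4  169.6]
 [ 460.8  -99.8]
 [ 632.7   73.4]
 [ 628.3  -16.9]
 [ 477.7   76.9]
 [ 471.4  -11.3]
 [ 587.5  -35.2]
 [ 580.3  -86.4]
 [ 579.8  -35.1]
 [ 575.8  -86.4]]
(array([552.7,  31.9]), array([310.8, 171.1]), 87.0) (array([ 435.8, -269.4]), array([60.2, 20.2]), -56.7) (array([ 589.2, -405.1]), array([59. , 21.3]), -18.1)
```

Emit:
{"name": "arm_command", "arguments": {"series": "7 5 0 0.055 220;0 0 40 0 220;0 0 40 0 220;0 0 40 0 220;0 0 40 0 220;0 0 35 0 220;0 0 25 0 220;0 0 10 0 220;0 0 5 0 220;0 0 2 0 220;0 0 0 0 220;0 0 0 0 220"}}

```text
time_s: 5.58
tool_pos: [0.5594, 0.1324, 0.0184]
tool_rot: [179.8, -0.1, 86.8]
force: [0.1, 0.1, -0.9]
grip_width: 0.054
grasp_force: 15.0
```

Emit:
{"name": "arm_command", "arguments": {"series": "0 0 1.5 0 220;0 0 1.5 0 220;0 0 1.5 0 220;0 0 0 0 220"}}

```text
time_s: 5.92
tool_pos: [0.5578, 0.1321, 0.0121]
tool_rot: [180.0, -0.0, 86.8]
force: [-0.6, -0.6, 0.4]
grip_width: 0.0537
grasp_force: 15.0
```

Emit:
{"name": "arm_command", "arguments": {"series": "0 0 1 0 220;0 0 1 0 220;0 0 1 0 220;0 0 1 0 220;0 0 0 0 220"}}

```text
time_s: 6.33
tool_pos: [0.5579, 0.1321, 0.0098]
tool_rot: [-180.0, -0.0, 86.8]
force: [-4.9, -1.6, 12.5]
grip_width: 0.0533
grasp_force: 15.0
```

Emit:
{"name": "arm_command", "arguments": {"series": "0 0 -1.5 0 220;0 0 0 0 220;0 0 0 0 70;0 0 0 0 60;0 0 0 0 60;0 0 0 0 60;0 0 -20 0 60;0 0 -40 0 60;0 0 -40 0 60;0 0 -40 0 60;0 0 -40 0 60;0 0 0 0 0"}}

```text
time_s: 7.33
tool_pos: [0.5627, 0.133, 0.1986]
tool_rot: [179.2, -0.4, 86.8]
force: [1.9, 0.5, 1.9]
grip_width: 0.069
grasp_force: 0.0
```

Run:
```python
from h import *
p,r,o=pose();print(p,o['grip_width'])
C,im=grab('wrist','w3')
print(togo(.436,-.269,.2,0))
```

```text
[0.56267699 0.13298989 0.19862039] 0.06901707090940065
(array([-408. , -102.2,   -7.9]), np.float64(1.515))
```

View pics/w3.png

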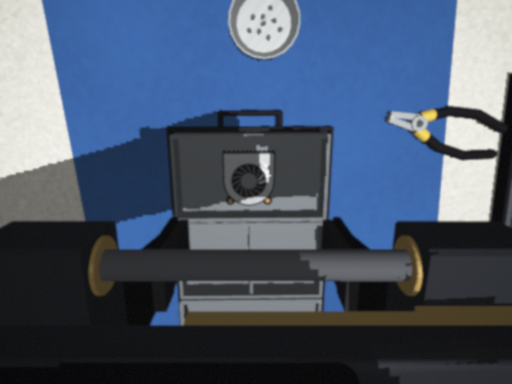

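The blower lies flat in the open bin at (248,180). Next is the first speaker.

Emit:
{"name": "arm_command", "arguments": {"series": "-37 -9.3 -0.5 0 0;-37 -9.3 -0.5 0 0;-37 -9.3 -0.5 0 0;-37 -9.3 -0.5 0 0;-37 -9.3 -0.5 0 0;-37 -9.3 -0.5 0 0;-37 -9.3 -0.5 0 0;-37 -9.3 -0.5 0 0;-37 -9.3 -0.5 0 0;-37 -9.3 -0.5 0 0;-37 -9.3 -0.5 0 0;0 0 0 -0.122 0;0 0 0 -0.122 0;0 0 0 -0.122 0;0 0 0 -0.122 0;0 0 0 -0.122 0;0 0 0 -0.024 0;0 0 0 0 0;0 0 0 0 0"}}

```text
time_s: 8.97
tool_pos: [0.4326, -0.2685, 0.1944]
tool_rot: [-180.0, -0.0, 123.0]
force: [1.1, 1.3, 0.2]
grip_width: 0.0873
grasp_force: 0.0
```

```bash
cat >> h.py <<'E'
def local(C,c,z):
    p,r,o=pose(); L=((ray(C,c,z)-p)@r*1000)[:,:2]
    print('pose',np.round(p,4),round(o['tool_rot'][2],1)); return rect(L)
E
python3 - <<'E'
from h import *
C,im=grab('wrist','w4')
p,r,o=pose()
uv=C[0]@(C[2].T@(np.array([.436,-.269,.006])-C[1])); uv=uv[:2]/uv[2]; print(uv)
c=comp(im,uv); print(c.min(0),c.max(0),local(C,c,.007),rect(ray(C,c,.007)))
E
```

```text
[257.40215526 166.49823762]
pose [ 0.4328 -0.2685  0.1946] 123.0
[248 137] [268 192] (array([-552.3, 3338.5]), array([59379.6, 20701.4]), -1.3) (array([ 435.7, -267.1]), array([59.4, 20.7]), -55.7)
```

View pics/w4.png

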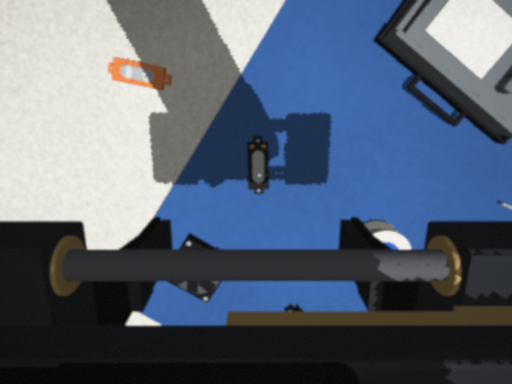

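The speaker is at (258,165), centred to within 3 mm.

Emit:
{"name": "arm_command", "arguments": {"series": "-0.5 3.3 0 -0.02 0;0 0 40 0 0;0 0 40 0 0;0 0 40 0 0;0 0 35 0 0;0 0 20 0 40;0 0 10 0 100;0 0 6 0 120;0 0 0 0 150;0 0 0 0 180;0 0 0 0 210;0 0 0 0 235;0 0 0 0 235;0 0 0 0 235;0 0 0 0 235", "squeeze": 12}}

```text
time_s: 10.27
tool_pos: [0.4362, -0.2673, 0.0044]
tool_rot: [180.0, 0.0, 124.3]
force: [0.7, 0.4, -0.6]
grip_width: 0.0283
grasp_force: 0.0
```

Run:
```python
from h import *
import math
p,r,o=pose();print(p,o['tool_rot'],o['grip_width'],o['grasp_force'])
a=math.radians(-3); c=np.array([.554,.031]); X=np.array([math.cos(a),math.sin(a)])
for s in(-.038,.038): print(c+s*X, togo(*(c+s*X),.1,87), togo(*(c+s*X),.1,177))
```

```text
[ 0.43622591 -0.26727267  0.0044332 ] [1.79960060e+02 2.42677939e-02 1.24270245e+02] 0.028284480995045266 0.0
[0.51605208 0.03298877] (array([203.1, 235.1, -95.5]), np.float64(0.65)) (array([203.1, 235.1, -95.5]), np.float64(-0.92))
[0.59194792 0.02901123] (array([157.1, 295.6, -95.4]), np.float64(0.65)) (array([157.1, 295.6, -95.4]), np.float64(-0.92))
```

Emit:
{"name": "arm_command", "arguments": {"series": "0 0 0 0 235;0 0 0 0 235;0 0 0 0 235;0 0 0 0 235;0 0 -20 0 235;0 0 -40 0 235;0 0 -40 0 235;0 0 -40 0 235;0 0 -30 0 235;25.4 29.4 0 0 235;25.4 29.4 0 0 235;25.4 29.4 0 0 235;25.4 29.4 0 0 235;25.4 29.4 0 0 235;25.4 29.4 0 0 235;25.4 29.4 0 0 235;25.4 29.4 0 0 235"}}

```text
time_s: 11.68
tool_pos: [0.5159, 0.035, 0.1739]
tool_rot: [180.0, -0.0, 124.3]
force: [1.0, 0.1, 0.4]
grip_width: 0.0219
grasp_force: 12.0
```

Emit:
{"name": "arm_command", "arguments": {"series": "0 0 0 0.124 235;0 0 0 0.124 235;0 0 0 0.124 235;0 0 0 0.124 235;0 0 0 0.124 235;0 0 0 0.03 235;0 0 0 0 235;0 0 0 0 235"}}

```text
time_s: 12.35
tool_pos: [0.5158, 0.033, 0.1738]
tool_rot: [-180.0, 0.0, 87.1]
force: [0.4, 0.0, -0.3]
grip_width: 0.0213
grasp_force: 12.0
```

Run:
```python
from h import *
p,r,o=pose();print(p,o['tool_rot'],o['grip_width'],o['grasp_force'])
C,im=grab('wrist','w5')
```

```text
[0.51578861 0.03300592 0.17379206] [-1.79981071e+02  8.32679589e-03  8.70900058e+01] 0.02126168753404643 12.000058740377426
```

View pics/w5.png

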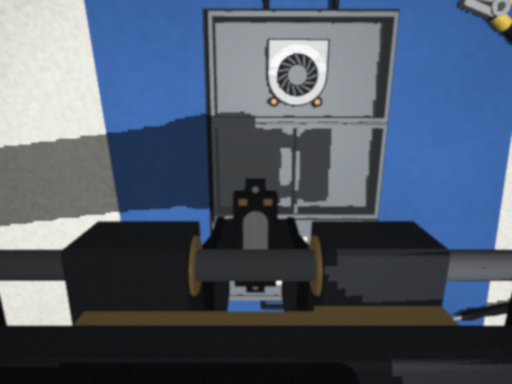

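The split bin shows walls at v≈120 and v≈215, the divider at u≈295, and outer sides at u≈212 and u≈383.

Run:
```python
from h import *
C=cam('wrist')
print(np.round(ray(C,[(295,128),(296,210),(210,120),(388,121),(211,216),(380,216)],.031)*1000,1)[:,:2])
```

```text
[[553.8  73.6]
 [553.2  -4.1]
 [478.4  84.6]
 [636.7  75.5]
 [471.5  -5.9]
 [633.7 -14.4]]
```

Emit:
{"name": "arm_command", "arguments": {"series": "2 0 0 0 235;0 0 40 0 235;0 0 40 0 235;0 0 35 0 235;0 0 25 0 235;0 0 14 0 235;0 0 7 0 235;0 0 0 0 235;0 0 0 0 235;0 0 1 0 235;0 0 1 0 235;0 0 0 0 235"}}

```text
time_s: 13.4
tool_pos: [0.5167, 0.0353, 0.0119]
tool_rot: [179.9, -0.0, 87.0]
force: [-0.1, 0.6, -0.5]
grip_width: 0.0217
grasp_force: 12.0
```

Emit:
{"name": "arm_command", "arguments": {"series": "0 0 1 0 235;0 0 1 0 235;0 0 0 0 235"}}

```text
time_s: 13.65
tool_pos: [0.5166, 0.0353, 0.01]
tool_rot: [180.0, -0.0, 87.0]
force: [-1.4, 0.3, 5.1]
grip_width: 0.0219
grasp_force: 12.0
```

Emit:
{"name": "arm_command", "arguments": {"series": "0 0 -1 0 200;0 0 0 0 180;0 0 0 0 165;0 0 0 0 165;0 0 0 0 165;0 0 -20 0 165;0 0 -40 0 165;0 0 -40 0 165;0 0 -40 0 165;0 0 -40 0 165;0 0 0 0 165"}}

```text
time_s: 14.57
tool_pos: [0.5209, 0.0355, 0.1984]
tool_rot: [179.2, -0.3, 87.0]
force: [1.9, -0.3, 0.7]
grip_width: 0.0308
grasp_force: 0.0
```

Emit:
{"name": "arm_command", "arguments": {"series": "-36.3 8 0 0 0;-36.3 8 0 0 0;-36.3 8 0 0 0;-36.3 8 0 0 0;-36.3 8 0 0 0;-36.3 8 0 0 0;-36.3 8 0 0 0;-36.3 8 0 0 0;-36.3 8 0 0 0;-36.3 8 0 0 0;-36.3 8 0 0 0;-36.3 8 0 0 0"}}

```text
time_s: 15.57
tool_pos: [0.5895, -0.4064, 0.1892]
tool_rot: [-180.0, -0.0, 87.1]
force: [0.4, -0.2, 1.0]
grip_width: 0.087
grasp_force: 0.0
```

Emit:
{"name": "arm_command", "arguments": {"series": "0 0 0 -0.119 0;0 0 0 -0.119 0;0 0 0 -0.119 0;0 0 0 -0.119 0;0 0 0 -0.119 0;0 0 0 -0.119 0;0 0 0 -0.119 0;0 0 0 -0.119 0;0 0 0 -0.119 0;0 0 0 -0.119 0;0 0 0 -0.119 0;0 0 0 0 0;0 0 0 0 0"}}

```text
time_s: 16.65
tool_pos: [0.5892, -0.4049, 0.1895]
tool_rot: [180.0, -0.0, 161.8]
force: [-0.9, 0.1, -0.2]
grip_width: 0.0869
grasp_force: 0.0
```

Run:
```python
from h import *
C,im=grab('wrist','w6')
p,r,o=pose()
uv=C[0]@(C[2].T@(np.array([.589,-.405,.006])-C[1])); uv=uv[:2]/uv[2]; print(uv)
c=comp(im,uv); print(c.min(0),c.max(0)); P=ray(C,c,.007); print(o['qpos'][6],rect(P))
(a,s,g)=rect(P); print(togo(a[0]/1000,a[1]/1000,.004,g))
```

```text
[254.72073181 164.97222582]
[247 136] [266 193]
112.50208375554504 (array([ 589.5, -403.3]), array([60.5, 19.7]), -18.6)
(array([1.000e-01, 1.600e+00, 1.856e+02]), np.float64(0.007))
```

Emit:
{"name": "arm_command", "arguments": {"series": "0 1.6 0 0.007 0;0 0 40 0 0;0 0 40 0 0;0 0 40 0 40;0 0 35 0 80;0 0 18 0 110;0 0 9 0 130;0 0 4 0 150;0 0 0 0 180;0 0 0 0 235;0 0 0 0 235;0 0 0 0 235;0 0 0 0 235;0 0 0 0 235;0 0 0 0 235;0 0 0 0 235;0 0 0 0 235"}}

```text
time_s: 18.12
tool_pos: [0.5903, -0.4036, 0.0049]
tool_rot: [180.0, 0.1, 161.6]
force: [-0.3, 0.2, 4.6]
grip_width: 0.0218
grasp_force: 12.0
```

Run:
```python
from h import *
p,r,o=pose();print(p,o['tool_rot'],o['grip_width'],o['grasp_force'])
print(togo(.5915,.032,.19,87))
```

```text
[ 0.59026337 -0.40355075  0.00487817] [1.79997266e+02 6.52086361e-02 1.61625897e+02] 0.021846469937634165 12.000355124473572
(array([ 135.9,  413.7, -185.3]), np.float64(1.302))
```

Emit:
{"name": "arm_command", "arguments": {"series": "0 0 -20 0 235;0 0 -40 0 235;0 0 -40 0 235;0 0 -40 0 235;0 0 -30 0 235;11.3 34.5 0 0 235;11.3 34.5 0 0 235;11.3 34.5 0 0 235;11.3 34.5 0 0 235;11.3 34.5 0 0 235;11.3 34.5 0 0 235;11.3 34.5 0 0 235;11.3 34.5 0 0 235;11.3 34.5 0 0 235;11.3 34.5 0 0 235;11.3 34.5 0 0 235;11.3 34.5 0 0 235"}}

```text
time_s: 19.53
tool_pos: [0.5911, 0.0339, 0.1738]
tool_rot: [-180.0, -0.0, 161.6]
force: [1.3, -0.7, 0.2]
grip_width: 0.0216
grasp_force: 12.0
```

Emit:
{"name": "arm_command", "arguments": {"series": "0 0 0 0.118 235;0 0 0 0.118 235;0 0 0 0.118 235;0 0 0 0.118 235;0 0 0 0.118 235;0 0 0 0.118 235;0 0 0 0.118 235;0 0 0 0.118 235;0 0 0 0.118 235;0 0 0 0.118 235;0 0 0 0.118 235;0 0 0 0 235;0 0 0 0 235"}}

```text
time_s: 20.62
tool_pos: [0.5914, 0.0322, 0.1737]
tool_rot: [-180.0, 0.0, 87.4]
force: [1.3, -0.7, 0.2]
grip_width: 0.022
grasp_force: 12.0
```

Run:
```python
from h import *
print(togo(.5915,.032,.013,87))
C,im=grab('wrist','w7')
```

```text
(array([ -0.2,   0.2, 160.7]), np.float64(0.008))
```

View pics/w7.png

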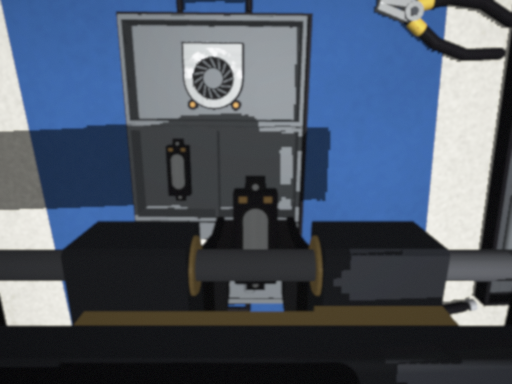

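The first speaker lies flat in its cell at (178,170), and the held one is over the other cell. I'll lower it.

Emit:
{"name": "arm_command", "arguments": {"series": "0 0 40 0 235;0 0 40 0 235;0 0 35 0 235;0 0 25 0 235;0 0 14 0 235;0 0 7 0 235;0 0 0 0 235;0 0 0 0 235;0 0 1 0 235;0 0 1 0 235;0 0 0 0 235"}}

```text
time_s: 21.58
tool_pos: [0.5922, 0.0324, 0.0118]
tool_rot: [179.9, -0.0, 87.3]
force: [0.0, -0.3, -0.3]
grip_width: 0.0219
grasp_force: 12.0
```

Emit:
{"name": "arm_command", "arguments": {"series": "0 0 1 0 235;0 0 0.5 0 235;0 0 0 0 235;0 0 0 0 235"}}

```text
time_s: 21.92
tool_pos: [0.5919, 0.0323, 0.01]
tool_rot: [180.0, -0.0, 87.3]
force: [-0.9, -0.1, 2.0]
grip_width: 0.0215
grasp_force: 12.0
```

Emit:
{"name": "arm_command", "arguments": {"series": "0 0 -0.5 0 200;0 0 0 0 180;0 0 0 0 165;0 0 0 0 165;0 0 0 0 165;0 0 -20 0 165;0 0 -40 0 165;0 0 -40 0 165;0 0 -40 0 165;0 0 -30 0 100;-31 -2.3 0 0 100;-31 -2.3 0 0 100;-31 -2.3 0 0 100;0 0 0 0 100;0 0 0 0 100"}}

```text
time_s: 23.17
tool_pos: [0.5798, -0.0632, 0.1803]
tool_rot: [180.0, 0.0, 87.0]
force: [-0.1, 0.4, 0.7]
grip_width: 0.0525
grasp_force: 0.0
```

Run:
```python
from h import *
p,r,o=pose();print(p,o['tool_rot'],o['grip_width'])
C,im=grab('wrist','w8')
for z in(.035,.045):
  uv=C[0]@(C[2].T@(np.array([.583,-.06,z])-C[1])); print(uv[:2]/uv[2])
```

```text
[ 0.57984062 -0.06318369  0.18033668] [1.79974414e+02 1.92769112e-02 8.69617610e+01] 0.05245111701896388
[258.05292581 170.09715641]
[258.16140199 172.49113273]
```

View pics/w8.png

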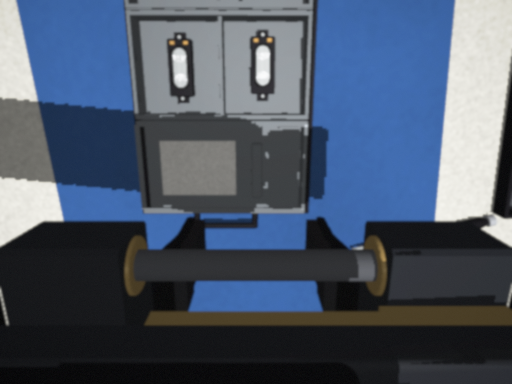

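Both speakers lie flat in their cells, at (180,67) and (262,65). The cover is nearly shut, with its grip bar at u≈256. I'll read an intensity profile across the bar to centre the grasp.

Run:
```python
from h import *
im=cv2.imread('pics/w8.png',0); C=cam('wrist')
print(im[148:184,236:285].mean(0).round().astype(int)); print(im[130:205,254:260].mean(1).round().astype(int))
print(np.round(ray(C,[(250,166),(262,166),(256,142),(256,190),(308,165),(140,165),(225,119),(225,211)],.0435)*1000,1)[:,:2])
```

```text
[82 68 65 65 65 65 65 65 65 65 65 65 65 64 63 61 61 63 64 65 65 65 65 64
 63 61 62 64 68 74 80 80 74 68 65 65 65 65 65 65 65 65 65 64 65 65 65 65
 65]
[66 66 66 66 66 66 66 66 66 65 65 64 59 56 59 62 64 65 66 66 65 65 65 65
 65 65 64 64 65 65 64 64 64 65 64 64 65 64 64 64 64 64 65 65 64 64 64 64
 64 64 64 64 64 64 64 64 64 64 64 64 64 63 63 63 64 63 61 60 62 64 64 64
 67 80 99]
[[576.2 -51.4]
 [587.  -52. ]
 [582.7 -30. ]
 [580.5 -74.2]
 [628.5 -53.2]
 [477.1 -45.4]
 [556.7  -8.6]
 [550.4 -93.1]]
```

Emit:
{"name": "arm_command", "arguments": {"series": "8 1.5 0 0 100;0 0 40 0 100;0 0 40 0 100;0 0 35 0 100;0 0 20 0 100;0 0 9 0 100;0 0 3 0 130;0 0 0 0 180;0 0 0 0 255;0 0 0 0 255;0 0 0 0 255;0 0 0 0 255;0 0 0 0 255;0 0 0 0 255;0 0 0 0 255", "squeeze": 25}}

```text
time_s: 24.47
tool_pos: [0.5825, -0.0524, 0.0335]
tool_rot: [180.0, -0.0, 87.2]
force: [0.6, 1.4, 1.9]
grip_width: 0.0098
grasp_force: 25.0
```

Emit:
{"name": "arm_command", "arguments": {"series": "0 -5 0 0 255;0 -10 0 0 255;0 -10 0 0 255;0 -10 0 0 255;0 -5 0 0 255;0 0 0 0 255"}}

```text
time_s: 24.97
tool_pos: [0.5403, -0.0501, 0.0334]
tool_rot: [-179.9, -0.1, 87.2]
force: [-1.7, -0.4, 4.7]
grip_width: 0.0097
grasp_force: 25.0
```

Emit:
{"name": "arm_command", "arguments": {"series": "0 -10 0 0 255;0 -10 0 0 255;0 -10 0 0 255;0 -10 0 0 255;0 -10 0 0 255;0 -10 0 0 255;0 -8 0 0 255;0 -4 0 0 255;0 0 0 0 255;0 0 0 0 255"}}

```text
time_s: 25.8
tool_pos: [0.4686, -0.0464, 0.0333]
tool_rot: [-179.9, -0.1, 87.3]
force: [-1.2, 3.1, 8.2]
grip_width: 0.0095
grasp_force: 25.0
```

Emit:
{"name": "arm_command", "arguments": {"series": "0 0 0 0 150;0 0 0 0 130;0 0 0 0 130;0 0 0 0 130;0 0 -20 0 130;0 0 -40 0 130;0 0 -40 0 60;0 0 -40 0 0;0 0 -27 0 0"}}

```text
time_s: 26.55
tool_pos: [0.4709, -0.0476, 0.2034]
tool_rot: [179.8, -0.0, 87.2]
force: [1.0, 0.3, 0.1]
grip_width: 0.0554
grasp_force: 0.0
```

Emit:
{"name": "arm_command", "arguments": {"series": "36.4 -2.3 0 0 0;36.4 -2.3 0 0 0;36.4 -2.3 0 0 0;36.4 -2.3 0 0 0;36.4 -2.3 0 0 0;36.4 -2.3 0 0 0;36.4 -2.3 0 0 0;36.4 -2.3 0 0 0;36.4 -2.3 0 0 0;36.4 -2.3 0 0 0;36.4 -2.3 0 0 0;36.4 -2.3 0 0 0"}}

```text
time_s: 27.55
tool_pos: [0.4633, 0.3916, 0.1993]
tool_rot: [-180.0, 0.1, 87.2]
force: [1.2, -0.0, 0.4]
grip_width: 0.0872
grasp_force: 0.0
```

Emit:
{"name": "arm_command", "arguments": {"series": "0 0 0 0.117 0;0 0 0 0.117 0;0 0 0 0.117 0;0 0 0 0.117 0;0 0 0 0.117 0;0 0 0 0.117 0;0 0 0 0.117 0;0 0 0 0.117 0;0 0 0 0.117 0;0 0 0 0 0;0 0 0 0 0"}}

```text
time_s: 28.47
tool_pos: [0.4635, 0.3901, 0.1994]
tool_rot: [180.0, 0.1, 27.1]
force: [0.4, 0.6, -0.2]
grip_width: 0.087
grasp_force: 0.0
```

Run:
```python
from h import *
C,im=grab('wrist','w9')
p,r,o=pose();print(p,o['tool_rot'],o['force'])
uv=C[0]@(C[2].T@(np.array([.463,.391,.008])-C[1])); uv=uv[:2]/uv[2]; print(uv)
c=comp(im,uv); print(c.min(0),c.max(0)); P=ray(C,c,.009); print(o['qpos'][6],rect(P))
(a,s,g)=rect(P); print(togo(a[0]/1000,a[1]/1000,.004,g))
```

```text
[0.46353607 0.39026103 0.19959074] [1.79968214e+02 4.57807410e-02 2.70975727e+01] [0.10692658 0.35227473 0.33913286]
[254.0521712  163.93705108]
[241 125] [266 199]
-103.15492136079644 (array([463.9, 391.8]), array([80.2, 26.1]), 27.5)
(array([  1.2,  -1.3, 195.6]), np.float64(-0.007))
```

View pics/w9.png

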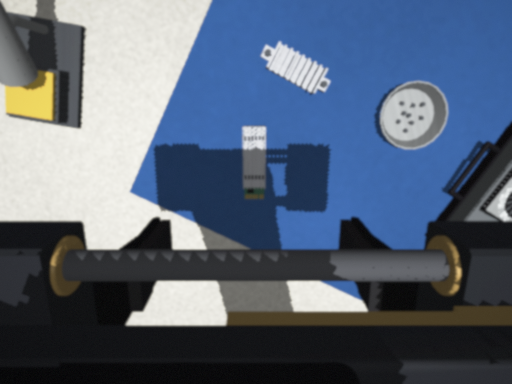

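The drive is at (254,163), contacts down, with the heat sink well clear. I'll grip it across the cooler.

Emit:
{"name": "arm_command", "arguments": {"series": "6 -1.3 0 -0.007 60;0 0 40 0 80;0 0 40 0 80;0 0 40 0 80;0 0 40 0 80;0 0 20 0 100;0 0 10 0 130;0 0 5 0 150;0 0 0 0 180;0 0 0 0 235;0 0 0 0 235;0 0 0 0 235;0 0 0 0 235;0 0 0 0 235;0 0 0 0 235;0 0 0 0 235", "squeeze": 15}}

```text
time_s: 29.85
tool_pos: [0.4697, 0.3956, 0.0072]
tool_rot: [-179.9, -0.2, 27.3]
force: [0.2, -0.4, 6.3]
grip_width: 0.0236
grasp_force: 15.0
```

Run:
```python
from h import *
p,r,o=pose();print(p,o['tool_rot'],o['grip_width'],o['grasp_force'],o['force'])
print(togo(.571,-.055,.2,-3))
```

```text
[0.46974461 0.39561868 0.00717118] [-179.93476115   -0.21249082   27.32443067] 0.02356235151847382 15.002121180295944 [ 0.19617234 -0.36993493  6.25851284]
(array([-116.2,  446.6, -193.8]), np.float64(0.529))
```

Emit:
{"name": "arm_command", "arguments": {"series": "0 0 -20 0 235;0 0 -40 0 235;0 0 -40 0 235;0 0 -40 0 235;0 0 -30 0 235;0 0 -20 0 235;-9.7 37.2 0 0 235;-9.7 37.2 0 0 235;-9.7 37.2 0 0 235;-9.7 37.2 0 0 235;-9.7 37.2 0 0 235;-9.7 37.2 0 0 235;-9.7 37.2 0 0 235;-9.7 37.2 0 0 235;-9.7 37.2 0 0 235;-9.7 37.2 0 0 235;-9.7 37.2 0 0 235;-9.7 37.2 0 0 235"}}

```text
time_s: 31.35
tool_pos: [0.5698, -0.0573, 0.1955]
tool_rot: [-180.0, -0.1, 27.3]
force: [-0.1, 0.3, -0.8]
grip_width: 0.0237
grasp_force: 15.0
```

Emit:
{"name": "arm_command", "arguments": {"series": "0 0 0 0.106 235;0 0 0 0.106 235;0 0 0 0.106 235;0 0 0 0.106 235;0 0 0 0.106 235;0 0 0 0 235;0 0 0 0 235"}}

```text
time_s: 31.93
tool_pos: [0.5697, -0.0554, 0.1952]
tool_rot: [-180.0, -0.0, -2.9]
force: [-0.0, -0.6, 0.3]
grip_width: 0.0237
grasp_force: 15.0
```

Run:
```python
from h import *
p,r,o=pose();print(p,o['tool_rot'],o['grip_width'],o['force'])
C,im=grab('wrist','w10')
```

```text
[ 0.56974513 -0.05543247  0.19518809] [-1.79982261e+02 -4.81435222e-03 -2.86732148e+00] 0.023701933959227556 [-0.01277544 -0.60176859  0.30598859]
```

View pics/w10.png

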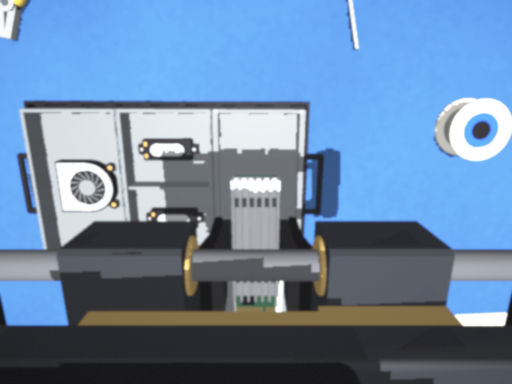

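The slide bin's far rim is at v≈108, with side walls at u≈216 and u≈305. The drive is held contacts-down.

Run:
```python
from h import *
C=cam('wrist')
print(np.round(ray(C,[(217,108),(305,110),(216,160),(305,160),(216,200),(304,200)],.031)*1000,1)[:,:2])
# drive far end in hand, underside ~7mm above tip => top at tip z+.004
print(np.round(ray(C,[(231,182),(281,182)],.1952+.002)*1000,1)[:,:2])
```

```text
[[ 630.9  -22.3]
 [ 624.8 -105.2]
 [ 581.3  -17.3]
 [ 576.8 -104.6]
 [ 540.2  -13.9]
 [ 535.7 -103.1]]
[[600.4 -45. ]
 [599.1 -69.4]]
```

Emit:
{"name": "arm_command", "arguments": {"series": "5 2 0 0 235;0 0 40 0 235;0 0 40 0 235;0 0 35 0 235;0 0 30 0 235;0 0 20 0 235;0 0 10 0 235;0 0 3 0 235;0 0 0 0 235;0 0 0 0 235"}}

```text
time_s: 32.82
tool_pos: [0.5761, -0.0581, 0.0185]
tool_rot: [-180.0, -0.1, -3.0]
force: [0.6, -1.0, -0.3]
grip_width: 0.024
grasp_force: 15.0
```

Emit:
{"name": "arm_command", "arguments": {"series": "0 0 1 0 235;0 0 1 0 235;0 0 0 0 235;0 0 0 0 235"}}

```text
time_s: 33.15
tool_pos: [0.5752, -0.0577, 0.0157]
tool_rot: [-180.0, -0.1, -3.0]
force: [0.5, -0.0, -0.7]
grip_width: 0.0238
grasp_force: 15.0
```

Emit:
{"name": "arm_command", "arguments": {"series": "0 0 1 0 235;0 0 1 0 235;0 0 1 0 235;0 0 0 0 235;0 0 0 0 235"}}

```text
time_s: 33.57
tool_pos: [0.575, -0.0577, 0.0131]
tool_rot: [-180.0, -0.0, -3.0]
force: [-2.6, 0.5, 7.2]
grip_width: 0.0236
grasp_force: 15.0
```

Emit:
{"name": "arm_command", "arguments": {"series": "0 0 -0.5 0 200;0 0 0 0 170;0 0 0 0 150;0 0 0 0 150;0 0 0 0 150;0 0 -20 0 150;0 0 -40 0 150;0 0 -40 0 150;0 0 -40 0 150;0 0 -30 0 130;0 0 0 0 130;0 0 0 0 130"}}

```text
time_s: 34.57
tool_pos: [0.5761, -0.0579, 0.1846]
tool_rot: [-179.9, -0.2, -3.0]
force: [-0.5, -0.2, -1.0]
grip_width: 0.042
grasp_force: 0.0
```

Run:
```python
from h import *
p,r,o=pose();print(p,o['grip_width'],togo(.4686,-.0464,.1,87.2))
C,im=grab('wrist','w11')
```

```text
[ 0.57612176 -0.05793245  0.18455381] 0.04195662583700065 (array([-108.3,   -5.7,   84.1]), np.float64(1.567))
```

View pics/w11.png

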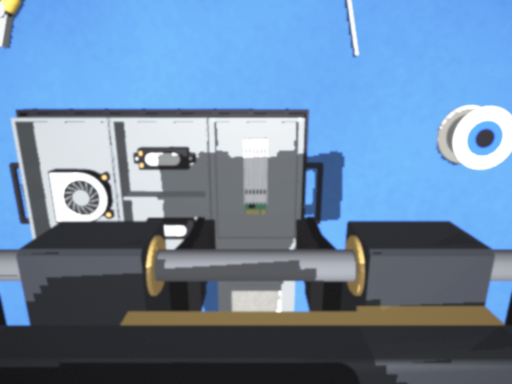

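The drive lies flat in the slide bin at (256,175), clear of the cover edge at v≈240. I'll close the cover.

Emit:
{"name": "arm_command", "arguments": {"series": "-36 -1.9 0 0 130;-36 -1.9 0 0 130;-36 -1.9 0 0 130;0 0 0 -0.121 130;0 0 0 -0.121 130;0 0 0 -0.121 130;0 0 0 -0.121 130;0 0 0 -0.121 130;0 0 0 -0.121 130;0 0 0 -0.121 130;0 0 0 -0.121 130;0 0 0 -0.121 130;0 0 0 -0.121 130;0 0 0 -0.121 130;0 0 0 -0.121 130;0 0 0 -0.121 130;0 0 0 0 130;0 0 0 0 130"}}

```text
time_s: 36.12
tool_pos: [0.4662, -0.0463, 0.181]
tool_rot: [-179.8, 0.0, 86.9]
force: [-0.2, 0.5, -0.5]
grip_width: 0.0426
grasp_force: 0.0
```

Emit:
{"name": "arm_command", "arguments": {"series": "0 2 40 0 130;0 0 40 0 130;0 0 35 0 130;0 0 20 0 130;0 0 8 0 130;0 0 4 0 130;0 0 0 0 130;0 0 0 0 180;0 0 0 0 255;0 0 0 0 255;0 0 0 0 255;0 0 0 0 255;0 0 0 0 255;0 0 0 0 255", "squeeze": 25}}

```text
time_s: 37.28
tool_pos: [0.4693, -0.0464, 0.0359]
tool_rot: [180.0, -0.0, 87.1]
force: [-0.6, 0.8, 1.4]
grip_width: 0.0098
grasp_force: 25.0
```

Emit:
{"name": "arm_command", "arguments": {"series": "0 5 0 0 255;0 10 0 0 255;0 10 0 0 255;0 10 0 0 255;0 10 0 0 255;0 10 0 0 255;0 10 0 0 255;0 10 0 0 255;0 10 0 0 255;0 10 0 0 255;0 10 0 0 255;0 6 0 0 255;0 0 0 0 255;0 0 0 0 255"}}

```text
time_s: 38.45
tool_pos: [0.5822, -0.0524, 0.0359]
tool_rot: [179.8, 0.0, 87.1]
force: [2.1, -0.3, 5.0]
grip_width: 0.0096
grasp_force: 25.0
```

Emit:
{"name": "arm_command", "arguments": {"series": "0 2 0 0 255;0 2 0 0 255;0 2 0 0 255;0 0 0 0 255;0 0 0 0 255"}}

```text
time_s: 38.87
tool_pos: [0.5852, -0.0525, 0.0359]
tool_rot: [-179.9, -0.0, 87.1]
force: [-3.4, -0.2, 8.2]
grip_width: 0.0096
grasp_force: 25.0
```

Emit:
{"name": "arm_command", "arguments": {"series": "0 2 0 0 255;0 2 0 0 255;0 0 0 0 255;0 0 0 0 255;0 0 0 0 255"}}

```text
time_s: 39.28
tool_pos: [0.5853, -0.0526, 0.0356]
tool_rot: [-179.4, -0.1, 87.1]
force: [-13.8, 0.3, 16.8]
grip_width: 0.0103
grasp_force: 25.0
```

Emit:
{"name": "arm_command", "arguments": {"series": "0 0 0 0 200;0 0 0 0 150;0 0 0 0 130;0 0 0 0 130;0 0 0 0 130;0 0 -10 0 130;0 0 -30 0 130;0 0 -40 0 130;0 0 -40 0 130;0 -30 -30 0 130;0 -30 -20 0 130;0 -30 0 0 130;0 -30 0 0 130;0 0 0 0 130;0 0 0 0 130"}}

```text
time_s: 40.53
tool_pos: [0.4703, -0.0463, 0.2061]
tool_rot: [179.9, -0.2, 87.1]
force: [0.6, 0.5, 0.2]
grip_width: 0.0428
grasp_force: 0.0
```

Run:
```python
from h import *
p,r,o=pose();print(p,o['grip_width'],o['force'])
C,im=grab('wrist','w12'); _,t=grab('top'); 
a=cv2.resize(t[120:215,90:310],None,fx=2.4,fy=2.4,interpolation=cv2.INTER_CUBIC)
b=np.zeros((a.shape[0],512,3),np.uint8); b[:,:]=im[:a.shape[0]]
v=cv2.copyMakeBorder(a,0,0,0,0,0) if a.shape[1]==512 else cv2.resize(a,(512,221))
cv2.imwrite('pics/fin.png',np.vstack([v,b]))
```

```text
[ 0.47032288 -0.04634607  0.20607596] 0.04279110218137644 [0.63165034 0.48472039 0.17592278]
```

View pics/fin.png

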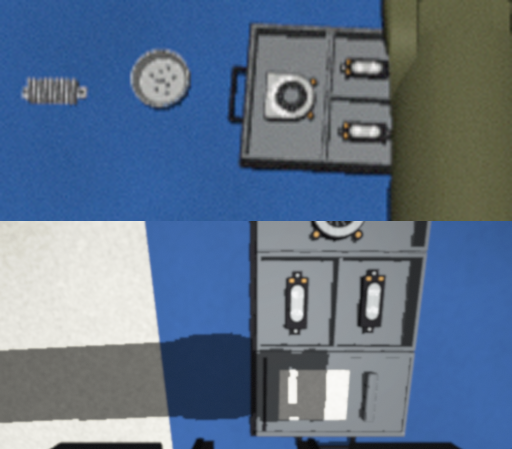

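The final view shows the blower and both speakers flat in their bins and the cover shut, with its label at about (315,395). The heat sink hasn't moved, and the arm is clear of everything.

```bash
python3 -c "
from cell import env
print(env.sign_off())"
```

```text
the job is handed in; nothing more can be done
None
```

I handed the job in at about 41 s: the blower is in the open bin, one speaker is in each half of the divided bin, and the drive is under the fully shut cover; I left the case fan and heat sink alone.

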